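# Pack up the socket case: bit rack down, lid shut

## Task

Pack up the socket case: push the raised red bit rack down flat into the case first, then swing the lid fully shut over it. Only push, with the fingertips or the outside of the fingers: grip nothing, do not lift or shove the case, and leave the ratchet and the extension bar lying in it and the other tools and parts on the bench where they are.

Things in the scene. Friction and masses are not known exactly. Their poses are not given: they have to be found in the camera images.
- case: Open black plastic socket case, 280 mm wide (its y), 170 deep (its x), base 38 high, 3 kg, loose on the bench (slides above about 12 N). Origin: centre of its underside; z up; x points from the front (carrying handle, sticks out 33 mm, top 28 mm up) to the back, where the lid is hinged. Red rack in a well in the middle; fixed sockets stand behind it at x 27 to 70 mm, up to 42 mm above the bench.
- lid (a joint): Lid angle, rad: 0 = shut, 1.57 = upright, more = leaning back; starts at 1.65 to 1.85, stop at 1.95. A stiff hinge holds it wherever it is left (it does not fall); about 2 to 4 N at its free edge swings it. A shallow black shell, 170 mm from hinge to free edge, 280 wide, 18 thick overall; shut, its outer face is 56 mm above the bench.
- lid_hinge (a point): Middle of the lid's hinge line, which runs along the case's y: at x = +85 mm, y = 0, z = 38 mm in the case's frame.
- lid_edge (a point): Middle of the lid's free (front) edge on its outer face: 170 mm from the hinge along the lid and 18 mm out to the outer face (on top when shut; looks to the back of the case when upright). About 200 mm above the bench at the start.
- rack (a joint): Angle of the red bit rack, rad: 0 = folded flat in the case, 1.57 = upright, more = leaning to the case's front; starts at 1.5 to 1.72, stop at 1.78. It folds down towards the back of the case (towards the lid's hinge) and stays where it is left; about 2 to 4 N at its top pushes it. Left up, it blocks the lid.
- rack_pivot (a point): Middle of the rack's pivot line, along the case's y: at x = -62 mm, y = 0, z = 20 mm in the case's frame. The rack is a block 152 mm wide and 14 mm thick (7 mm either side of the pivot plane), reaching 60 mm from the pivot, with steel bit ends standing out another 14 mm.
- rack_top (a point): Middle of the row of bit ends at the rack's free end, 74 mm from the pivot in the rack's mid plane; about 94 mm above the bench when upright, 20 mm when folded down flat.
- ratchet: Small steel ratchet with a black grip, 150 mm long (its x), up to 14 mm high, lying loose in the bay at the +y end of the case. Origin: middle of its underside. Leave it there.
- extension: Steel extension bar 106 mm long (its x), 12 mm thick, lying loose in the bay at the -y end of the case. Origin: middle of its underside. Leave it there.
- plug_socket: Deep steel spark plug socket, 25 mm across, 76 mm tall, standing on the bench beside the -y end of the case. Origin: centre of its foot. Leave it.
- wrench: Steel spanner 170 mm long (its x), lying on the bench to the left of the case. Origin: middle of its underside. Leave it.
- screwdriver: Screwdriver 200 mm long with a red handle, lying on the bench to the left. Origin: middle of its underside. Leave it.
- filter_box: Orange oil filter carton, 84 by 84 by 100 mm tall. Origin: centre of its underside. Leave it.
- spray_can: Spray can with a yellow band, 65 mm across, 190 mm tall, standing. Origin: centre of its underside. Leave it.
- starter: Starter motor of grey castings, about 170 mm long (its x), 130 mm wide, 128 mm tall, 3.2 kg, on the bench to the right. Origin: centre of its underside. Leave it.
Mind the look-alikes: they are no part of the job. Leave any blue or green look-alike of the extension alone.

How it is judged:
On the way, in this order (a step that is already met when the one before it is completed fails the run):
1. the bit rack is folded down flat while the lid still stands open (value of joint rack below 0.1 rad and value of joint lid above 0.8 rad), for 0.2 s.
2. the lid is swung fully shut over the folded rack (value of joint lid below 0.035 rad and value of joint rack below 0.1 rad), for 0.2 s.
At the end, for the whole second after the job is handed in: Lid fully shut (within 0.035 rad, 6 mm at its free edge) and at rest, bit rack flat under it (within 0.1 rad), case flat on the bench within 40 mm of its start, ratchet and extension still in it (within 50 mm), every other loose thing within 25 mm of where it was (all of step 2 and velocity of joint lid between -0.05 and 0.05 rad/s and height (world z) of case below 0.008 m and angle between case's own z axis and vertical below 0.04 rad and distance of case from where it was at the start of the episode below 0.04 m and linear speed of case below 0.02 m/s and distance of each of ratchet, extension from where it was at the start of the episode below 0.05 m and distance of each of plug_socket, wrench, screwdriver, filter_box, spray_can, starter from where it was at the start of the episode below 0.025 m and z of each of ratchet, extension in the frame of case below 0.03 m); the robot touches nothing.
It fails at once if the lid is brought down onto the raised bit rack (value of joint lid below 0.8 rad and value of joint rack above 0.3 rad).
It fails at once if the case is lifted or tipped (height (world z) of case above 0.012 m or angle between case's own z axis and vertical above 0.08 rad).
It fails at once if the case is shoved more than 40 mm along the bench (distance of case from where it was at the start of the episode above 0.04 m).
It fails at once if the ratchet or the extension bar is lifted or taken out of the case, or another thing on the bench is moved more than 25 mm (distance of any of ratchet, extension from where it was at the start of the episode above 0.05 m or distance of any of plug_socket, wrench, screwdriver, filter_box, spray_can, starter from where it was at the start of the episode above 0.025 m or z of any of ratchet, extension in the frame of case above 0.03 m).
It fails at once if the lid or the rack is gripped between the fingers ((x of the grasp point in the frame of lid_edge between -0.015 and 0.17 m and z of the grasp point in the frame of lid_edge between -0.019 and 0.001 m and y of the grasp point in the frame of lid_edge between -0.14 and 0.14 m and contact force between the fingers and lid above 15 N) or (x of the grasp point in the frame of rack_top between -0.074 and 0.015 m and z of the grasp point in the frame of rack_top between -0.008 and 0.008 m and y of the grasp point in the frame of rack_top between -0.14 and 0.14 m and contact force between the fingers and rack above 15 N)).
It also fails if it takes over 51 s, if anything falls off the work surface, if the arm or the gripper's body presses on something with over 40 N, if the wrist force passes 120 N, or if a joint passes its speed limit or range.

## Robot

A 6-joint arm with a two-finger parallel gripper is mounted at the origin on the work surface. World frame = base frame: x ahead of the robot, y to its left, z up, the work surface at z = 0. Lengths are in m, angles in rad, forces in N, time in s.
With the tool pointing down it reaches from about 0.4 to 0.825 m from the base axis. Payload 7 kg.
Tool frame: the origin (TCP) lies on the centre line of the jaws, within the pads' length; the fingertips stand 22 mm ahead of it and the grasp point (between the pads) lies 3 mm ahead of it; z points along the fingers, y is the line along which they close (so a half turn about z gives the same grasp; the last joint's range is limited). The gripper opens to 88 mm and grips with 3 to 60 N. Pads are 19 mm wide; open, the fingers measure 130 mm over their backs; the gripper's body (78 mm by 193 mm) begins 47 mm behind the grasp point.
Start: joints at [1.407, 0.359, 0.012, 0, -1.224, -0.288], TCP at [0.295, 0.607, 0.249] pointing down, gripper open.
Joint ranges: [-3.07, 3.07], [-1.43, 2.12], [-1.02, 1.25], [-3.03, 1.67], [-3.05, -0], [-3.03, 3.03]. Speed limits (rad/s): [2.39, 2.39, 3.01, 3.14, 3.14, 3.14].

## Interface

Orientations are given as [roll, pitch, yaw] about the fixed x, y, z axes, in that order (R = Rz(yaw) Ry(pitch) Rx(roll)).
In Python, from station import monitor, viewer, order gives the robot as it stands. The module is installed in compiled form; this text tells all that it offers.
- The arm moves only by the tool servo_tool, never from a script. Its argument "targets" is a list of rows, each an object with "angular": the turn, a rotation vector about the tool's x, y, z in degrees, a list of three; "xyz": the shift along the tool's x, y, z in cm, a list of three; "claw": the finger opening in cm, from 0 to 8.76. A call has 1 to 20 rows; each row shifts and turns the commanded pose from where the row before left it, along the tool's axes as they then stand; what a row does not reach is not made up. A row lasts 1/10 s, in which the tool goes at most 50 mm and 8.59 degrees, less where a joint would pass 70% of its speed; a pose out of reach is approached as far as the arm can. A call is refused whole if a number of a shift passes 5 or a number of a turn 8.59, either way. A call with a gripper value outside its range is refused whole. The fingers move at their own pace and stop on an object; "force" is the grip in N (left out, the last holds). Time passes only in rows, so rows that do not move let the fingers close. It gives the time, the measured TCP pose, the force, the opening and the grip force at its end, in the units of the state.
- monitor.get_state(): the state, without advancing time (a new reading comes with each control period).
- viewer.grab_frame(name): name is "scene" or "top" or "wrist"; returns a dict with "color" (400x640x3 uint8, blue, green, red), "fovy" (degrees; the focal length in pixels is half the picture's height over the tangent of half this angle, whatever the lens; pixels are square), "cx", "cy" (the principal point, pixels), "R" (3x3) and "t" (3): a world point X has camera coordinates R X + t. Camera axes: x right, y down, z forward; pixel columns grow to the right and rows downward; lengths in m; the calibration is good to about 2 mm. A picture is of the moment at which its call begins. There is no depth.
- order.job_done(): hands the job in; it is judged then, once.
The state is a dict: "t": time; "q": joint angles; "qd": joint speeds; "joint_efforts": joint torques, N m; "eef_pos": TCP position; "ee_rot": TCP orientation; "force": force on the tool from outside, world axes, zero at the start; "moment": the same for the moment, N m; "width": finger opening in m; "gripper_force": force on a finger pad.
Only numpy, scipy, OpenCV 4.12 (cv2) and the standard library are available. Lean on these libraries where they do the work, as an engineer would, in place of code of your own. Each camera call takes 0.05 s, during which the arm holds its last target. There are 200 camera calls.

## Working session

There is one attempt and no reset: what is moved stays moved. The work goes in short steps, Python scripts to look and compute and a tool call to move; the robot and the scene stay as the last step left them, time stands still between calls to the robot, and variables do not carry over. Pictures are saved under pics/ and viewed, at most 10 in all, crops included, and the job is handed in when it is done.

Besides the shell and the picture viewer there is one more tool, called after "Emit:" in YAML: its name, and indented under it one key for each argument. servo_tool: Moves the arm, as the interface text tells. Its arguments: {"type":"object","properties":{"targets":{"type":"array"},"force":{"type":"number"}},"required":["targets"]}

```bash
mkdir -p pics; cat > h.py <<'E'
import numpy as np, cv2
from station import monitor, viewer, order
def grab(n,fn=None):
    f=viewer.grab_frame(n)
    if fn: cv2.imwrite('pics/'+fn,f['color'])
    return f
def ray(f,u,v):
    h=f['color'].shape[0]; F=h/2/np.tan(np.radians(f['fovy'])/2)
    R=np.array(f['R']);t=np.array(f['t'])
    d=R.T@np.array([(u-f['cx'])/F,(v-f['cy'])/F,1]); return -R.T@t,d
def onz(f,u,v,z):
    o,d=ray(f,u,v); return o+d*(z-o[2])/d[2]
def proj(f,X):
    h=f['color'].shape[0]; F=h/2/np.tan(np.radians(f['fovy'])/2)
    c=np.array(f['R'])@np.array(X)+np.array(f['t']); return F*c[0]/c[2]+f['cx'],F*c[1]/c[2]+f['cy']
E
python3 - <<'E'
from h import *
s=monitor.get_state();print(s['eef_pos'],s['ee_rot'],s['force'],s['t'])
import pickle
d={n:grab(n,n+'0.png') for n in('scene','top')}
pickle.dump(d,open('f0.pkl','wb'))
for n in d: print(n,np.round(-np.array(d[n]['R']).T@np.array(d[n]['t']),3),d[n]['fovy'])
E
```

```text
[0.29450827 0.60685692 0.2476257 ] [ 3.13993745e+00 -1.48907606e-04 -4.51902206e-01] [0.32674833 0.1371844  0.17658   ] 0.0
scene [ 1.634 -0.074  1.076] 43.360037373682026
top [ 0.353 -0.099  1.527] 43.78144301883013
```

View pics/top0.png

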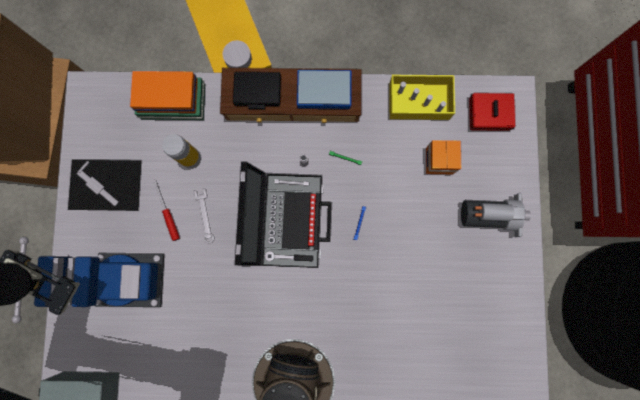

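View pics/scene0.png

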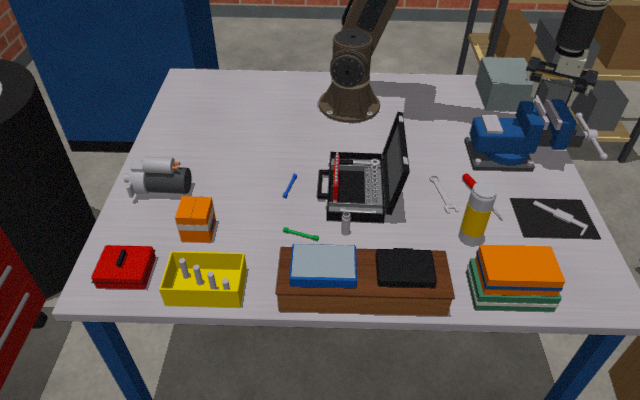

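```bash
python3 - <<'E'
from h import *
import pickle
d=pickle.load(open('f0.pkl','rb'))
t=d['top']['color'][155:275,228:340]; s=d['scene']['color'][105:230,310:415]
k=5
a=cv2.resize(t,None,fx=k,fy=k,interpolation=cv2.INTER_CUBIC);cv2.imwrite('pics/tc.png',cv2.convertScaleAbs(a,alpha=2))
b=cv2.resize(s,None,fx=4.5,fy=4.5,interpolation=cv2.INTER_CUBIC);cv2.imwrite('pics/sc.png',cv2.convertScaleAbs(b,alpha=1.8))
for n in d:
    f=d[n];c=f['color'].astype(int);m=((c[...,2]>100)&(c[...,1]<70)&(c[...,0]<70)).astype(np.uint8)
    y0,y1,x0,x1=(155,275,228,340) if n=='top' else (105,230,310,415)
    ys,xs=np.nonzero(m[y0:y1,x0:x1]);xs=xs+x0;ys=ys+y0
    r=cv2.minAreaRect(np.c_[xs,ys].astype(np.float32));print(n,len(xs),r,cv2.boxPoints(r).tolist())
E
```

```text
scene 132 ((335.6391296386719, 176.93814086914062), (5.176473140716553, 46.04336929321289), 2.6025619506835938) [[332.0082092285156, 199.8185577392578], [334.0989074707031, 153.8226776123047], [339.2700500488281, 154.05772399902344], [337.1793518066406, 200.05360412597656]]
top 162 ((311.5660400390625, 219.48114013671875), (5.255904197692871, 51.212486267089844), 2.4895527362823486) [[307.82830810546875, 244.94906616210938], [310.0528564453125, 193.784912109375], [315.30377197265625, 194.01321411132812], [313.0792236328125, 245.1773681640625]]
```

View pics/tc.png

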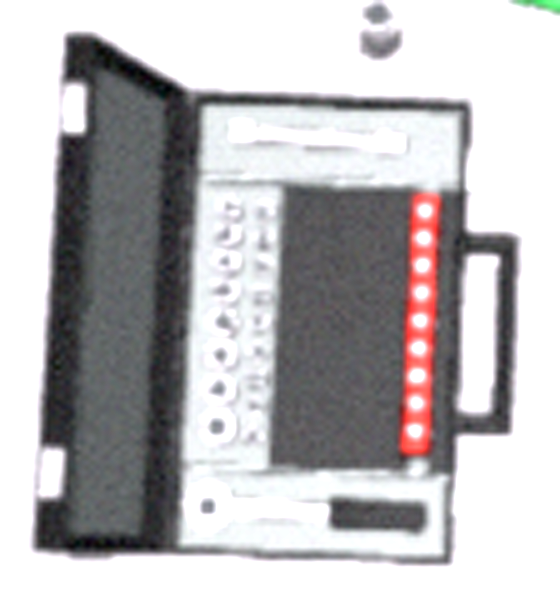

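View pics/sc.png

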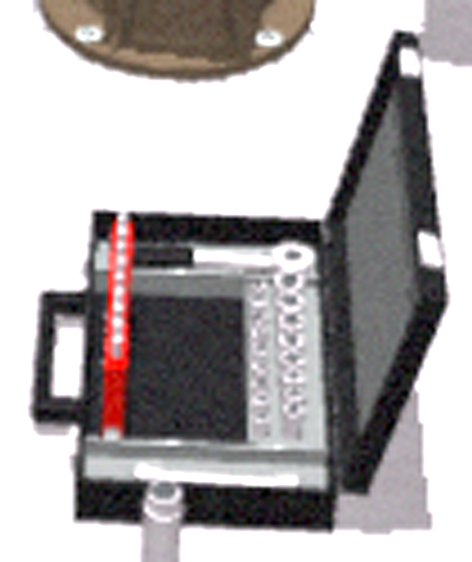

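```bash
cat > m.py <<'E'
from h import *
import pickle
d=pickle.load(open('f0.pkl','rb'));T=d['top'];S=d['scene']
P=lambda u,v,z:onz(T,228+(u-2)/5,155+(v-2)/5,z)
a=P(469,103,.038);b=P(449,560,.038);bl=P(183,551,.038);tl=P(195,95,.038)
print('front far/near',a,b,np.linalg.norm(a-b),'back near',bl,tl,np.linalg.norm(bl-b),np.linalg.norm(tl-a))
e=(b-a);yaw_y=e/np.linalg.norm(e)  # case y dir (world -x)
yc=yaw_y; xc=np.array([-yc[1],yc[0],0]); xc=np.cross(yc,[0,0,1])
O=(a+b)/2+85e-3*xc; O[2]=0
print('xc',xc,'yc',yc,'O',O)
ry=[P(426,195,.09),P(410,453,.09)];print('rack top ends',ry, [( (p-O)@xc,(p-O)@yc) for p in ry])
# lid edge: intersect two rays' planes (edge midpoint) 
l=[P(68,37,.2),P(35,548,.2)]
for p in l: print('lid',p,(p-O)@xc,(p-O)@yc)
C=lambda x,y,z:O+x*xc+y*yc+np.array([0,0,z])
for th in(1.65,1.75,1.85):
  for y in(-.14,.14):
    X=C(.085-.170*np.cos(th)+.018*np.sin(th),y,.038+.17*np.sin(th)+.018*np.cos(th))
    X2=C(.085-.170*np.cos(th),y,.038+.17*np.sin(th))
    u=[proj(T,q) for q in(X,X2)];print(th,y,[(round((q[0]-228)*5+2),round((q[1]-155)*5+2)) for q in u],[(round((q[0]-310)*4.5+2),round((q[1]-105)*4.5+2)) for q in (proj(S,X),proj(S,X2))])
for th in(1.5,1.6,1.7):
  print(th,[ (round((q[0]-228)*5+2),round((q[1]-155)*5+2)) for q in [proj(T,C(-.062-.060*np.cos(th),y,.02+.06*np.sin(th))) for y in(-.076,.076)]])
  print(th,[(round((q[0]-310)*4.5+2),round((q[1]-105)*4.5+2)) for q in [proj(S,C(-.062-.074*np.cos(th),y,.02+.074*np.sin(th))) for y in(-.076,.076)]])
for q in [(-.085,-.14),(-.085,.14),(.085,.14),(.085,-.14)]:
  w=proj(S,C(*q,.038));print(q,round((w[0]-310)*4.5+2),round((w[1]-105)*4.5+2))
E
python3 m.py
```

```text
front far/near [ 0.61121254 -0.07712783  0.038     ] [ 0.33659062 -0.06908232  0.038     ] 0.2747397532526447 back near [0.33974631 0.08877396 0.038     ] [0.61417536 0.08945032 0.038     ] 0.15788781614176328 0.16660449849578723
xc [ 0.02928411  0.99957113 -0.        ] yc [-0.99957113  0.02928411  0.        ] O [0.47639073 0.01185847 0.        ]
rack top ends [array([ 0.54751641, -0.05359231,  0.09      ]), array([ 0.39773555, -0.0468068 ,  0.09      ])] [(np.float64(-0.06333985986892496), np.float64(-0.07301183966270834)), (np.float64(-0.06094345740057699), np.float64(0.07690349127392426))]
lid [0.61690391 0.13892581 0.2       ] 0.13112764867878343 -0.13673186842025062
lid [0.34168582 0.14672407 0.2       ] 0.13086304288897257 0.13859655356063474
1.65 -0.14 [(94, 30), (126, 31)] [(418, 299), (388, 296)]
1.65 0.14 [(60, 552), (94, 553)] [(392, 30), (366, 27)]
1.75 -0.14 [(64, 30), (96, 30)] [(445, 305), (416, 300)]
1.75 0.14 [(30, 551), (62, 552)] [(416, 35), (390, 30)]
1.85 -0.14 [(37, 31), (67, 31)] [(471, 313), (443, 306)]
1.85 0.14 [(2, 549), (32, 551)] [(439, 43), (414, 36)]
1.5 [(432, 192), (420, 452)]
1.5 [(106, 353), (114, 206)]
1.6 [(421, 192), (409, 452)]
1.6 [(117, 353), (125, 207)]
1.7 [(411, 192), (399, 452)]
1.7 [(128, 355), (135, 208)]
(-0.085, -0.14) 72 483
(-0.085, 0.14) 91 211
(0.085, 0.14) 323 221
(0.085, -0.14) 337 495
```

Emit:
servo_tool:
  targets:
    - {"angular":[0,0,0],"xyz":[0,0,-3],"claw":0}
    - {"angular":[0,0,0],"xyz":[0,0,-3],"claw":0}
    - {"angular":[0,0,8.2],"xyz":[0,0,0],"claw":0}
    - {"angular":[0,0,8.2],"xyz":[0,0,0],"claw":0}
    - {"angular":[0,0,8.2],"xyz":[0,0,0],"claw":0}
    - {"angular":[0,0,8.2],"xyz":[0,0,0],"claw":0}
    - {"angular":[0,0,8.2],"xyz":[0,0,0],"claw":0}
    - {"angular":[0,0,8.2],"xyz":[0,0,0],"claw":0}
    - {"angular":[0,0,8.2],"xyz":[0,0,0],"claw":0}
    - {"angular":[0,0,8.2],"xyz":[0,0,0],"claw":0}
    - {"angular":[0,0,0],"xyz":[0,0,0],"claw":0}

```text
t: 1.2
eef_pos: [0.2946, 0.607, 0.308]
ee_rot: [3.141, -0.001, -1.599]
force: [-0.8, 0.0, -0.8]
width: 0.0054
gripper_force: 0.0
```

Emit:
servo_tool:
  targets:
    - {"angular":[0,0,0],"xyz":[4,-1.17,0],"claw":0}
    - {"angular":[0,0,0],"xyz":[4,-1.17,0],"claw":0}
    - {"angular":[0,0,0],"xyz":[4,-1.17,0],"claw":0}
    - {"angular":[0,0,0],"xyz":[4,-1.17,0],"claw":0}
    - {"angular":[0,0,0],"xyz":[4,-1.17,0],"claw":0}
    - {"angular":[0,0,0],"xyz":[4,-1.17,0],"claw":0}
    - {"angular":[0,0,0],"xyz":[4,-1.17,0],"claw":0}
    - {"angular":[0,0,0],"xyz":[4,-1.17,0],"claw":0}
    - {"angular":[0,0,0],"xyz":[4,-1.17,0],"claw":0}
    - {"angular":[0,0,0],"xyz":[4,-1.17,0],"claw":0}
    - {"angular":[0,0,0],"xyz":[4,-1.17,0],"claw":0}
    - {"angular":[0,0,0],"xyz":[4,-1.17,0],"claw":0}
    - {"angular":[0,0,0],"xyz":[4,-1.17,0],"claw":0}
    - {"angular":[0,0,0],"xyz":[4,-1.17,0],"claw":0}
    - {"angular":[0,0,0],"xyz":[4,-1.17,0],"claw":0}
    - {"angular":[0,0,0],"xyz":[4,-1.17,0],"claw":0}
    - {"angular":[0,0,0],"xyz":[4,-1.17,0],"claw":0}
    - {"angular":[0,0,0],"xyz":[0,0,0],"claw":0}
    - {"angular":[0,0,0],"xyz":[0,0,0],"claw":0}

```text
t: 3.1
eef_pos: [0.4757, -0.0787, 0.3081]
ee_rot: [3.141, -0.0, -1.596]
force: [-0.2, -0.0, -0.4]
width: 0.0002
gripper_force: 0.0
```

Emit:
servo_tool:
  targets:
    - {"angular":[0,0,0],"xyz":[0.5,0,4],"claw":0}
    - {"angular":[0,0,0],"xyz":[0,0,4],"claw":0}
    - {"angular":[0,0,0],"xyz":[0,0,4],"claw":0}
    - {"angular":[0,0,0],"xyz":[0,0,4],"claw":0}
    - {"angular":[0,0,0],"xyz":[0,0,3],"claw":0}
    - {"angular":[0,0,0],"xyz":[0,0,2.4],"claw":0}
    - {"angular":[0,0,0],"xyz":[0,0,0],"claw":0}
    - {"angular":[0,0,0],"xyz":[0,0,0],"claw":0}

```text
t: 3.9
eef_pos: [0.476, -0.0818, 0.0951]
ee_rot: [3.141, -0.0, -1.594]
force: [0.4, 0.1, -0.3]
width: 0.0003
gripper_force: 0.0
```

Emit:
servo_tool:
  targets:
    - {"angular":[0,0,0],"xyz":[-0.6,0,0],"claw":0}
    - {"angular":[0,0,0],"xyz":[-0.6,0,0],"claw":0}
    - {"angular":[0,0,0],"xyz":[-0.5,0,0],"claw":0}
    - {"angular":[0,0,0],"xyz":[-0.5,0,0],"claw":0}
    - {"angular":[0,0,0],"xyz":[-0.5,0,0],"claw":0}
    - {"angular":[0,0,0],"xyz":[-0.4,0,0.1],"claw":0}
    - {"angular":[0,0,0],"xyz":[0,0,0],"claw":0}

```text
t: 4.6
eef_pos: [0.4764, -0.0512, 0.0934]
ee_rot: [3.141, 0.0, -1.596]
force: [-0.3, 0.4, 0.3]
width: 0.0005
gripper_force: 0.0
```

Emit:
servo_tool:
  targets:
    - {"angular":[0,0,0],"xyz":[-0.6,0,0.15],"claw":0}
    - {"angular":[0,0,0],"xyz":[-0.6,0,0.15],"claw":0}
    - {"angular":[0,0,0],"xyz":[-0.6,0,0.3],"claw":0}
    - {"angular":[0,0,0],"xyz":[-0.6,0,0.4],"claw":0}
    - {"angular":[0,0,0],"xyz":[0,0,0],"claw":0}

```text
t: 5.1
eef_pos: [0.4769, -0.027, 0.0829]
ee_rot: [3.141, -0.0, -1.596]
force: [0.5, -0.1, 0.9]
width: 0.0004
gripper_force: 0.0
```

```bash
python3 - <<'E'
from h import *
f=grab('scene')
cv2.imwrite('pics/s1.png',cv2.convertScaleAbs(cv2.resize(f['color'][75:235,290:430],None,fx=3.5,fy=3.5,interpolation=cv2.INTER_CUBIC),alpha=1.8))
E
```

```text
(no output)
```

View pics/s1.png

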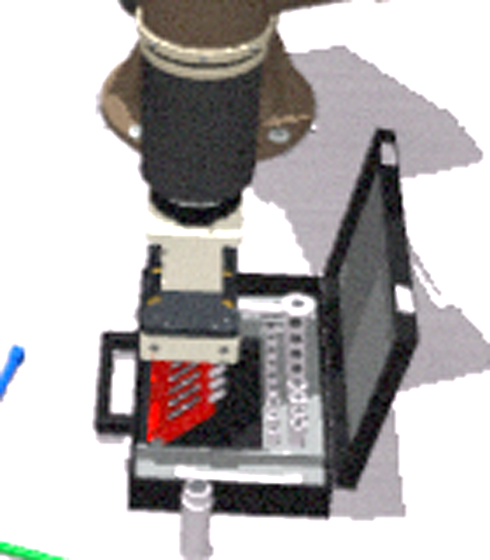

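The picture shows the red rack (crop pixels 150–225, 360–440) half folded under the fingers, with the case unmoved and the lid still open. I'll carry on down.

Emit:
servo_tool:
  targets:
    - {"angular":[0,0,0],"xyz":[-0.5,0,0.45],"claw":0}
    - {"angular":[0,0,0],"xyz":[-0.45,0,0.5],"claw":0}
    - {"angular":[0,0,0],"xyz":[-0.4,0,0.6],"claw":0}
    - {"angular":[0,0,0],"xyz":[-0.3,0,0.6],"claw":0}
    - {"angular":[0,0,0],"xyz":[-0.2,0,0.6],"claw":0}
    - {"angular":[0,0,0],"xyz":[-0.1,0,0.5],"claw":0}
    - {"angular":[0,0,0],"xyz":[0,0,0.3],"claw":0}
    - {"angular":[0,0,0],"xyz":[0,0,0],"claw":0}

```text
t: 5.95
eef_pos: [0.4778, -0.0079, 0.049]
ee_rot: [-3.141, 0.0, -1.596]
force: [-6.7, 3.9, 18.3]
width: 0.0004
gripper_force: 9.2
```

Emit:
servo_tool:
  targets:
    - {"angular":[0,0,0],"xyz":[0,0,0.1],"claw":0}
    - {"angular":[0,0,0],"xyz":[0,0,0],"claw":0}
    - {"angular":[0,0,0],"xyz":[0,0,-2],"claw":0}
    - {"angular":[0,0,0],"xyz":[1,0,-4],"claw":0}
    - {"angular":[0,0,0],"xyz":[1,0,-4],"claw":0}
    - {"angular":[0,0,0],"xyz":[2,0,-4],"claw":0}
    - {"angular":[0,0,0],"xyz":[4,0,-4],"claw":0}
    - {"angular":[0,0,0],"xyz":[4,0,-4],"claw":0}
    - {"angular":[0,0,0],"xyz":[0,0,-3],"claw":0}
    - {"angular":[0,0,0],"xyz":[0,0,0],"claw":0}

```text
t: 6.95
eef_pos: [0.4767, -0.1201, 0.2919]
ee_rot: [-3.134, 0.0, -1.599]
force: [0.2, -0.4, -1.2]
width: 0.0007
gripper_force: 0.0
```

```bash
python3 - <<'E'
from h import *
f=grab('scene');g=grab('top')
print(monitor.get_state()['eef_pos'])
a=cv2.convertScaleAbs(cv2.resize(f['color'][75:235,290:430],None,fx=2.8,fy=2.8,interpolation=cv2.INTER_CUBIC),alpha=1.8)
b=cv2.convertScaleAbs(cv2.resize(g['color'][135:295,200:340],None,fx=2.8,fy=2.8,interpolation=cv2.INTER_CUBIC),alpha=1.8)
cv2.imwrite('pics/s2.png',np.hstack([a,b]))
E
```

```text
[ 0.47487353 -0.11897737  0.28788805]
```

View pics/s2.png

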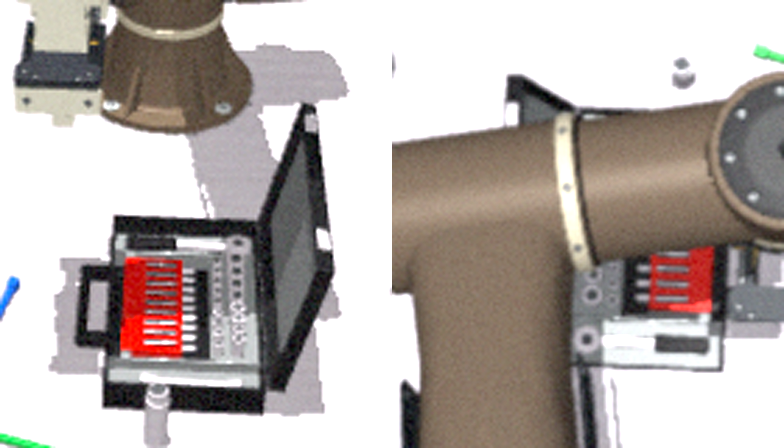

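The rack now lies flat (the tip bottomed out at z = 27 mm, red block facing up). The case hasn't moved and the lid stands open. Next is moving over the lid to behind it.

Emit:
servo_tool:
  targets:
    - {"angular":[0,0,0],"xyz":[-4,0,0],"claw":0}
    - {"angular":[0,0,0],"xyz":[-4,0,0],"claw":0}
    - {"angular":[0,0,0],"xyz":[-4,0,0],"claw":0}
    - {"angular":[0,0,0],"xyz":[-4,0,0],"claw":0}
    - {"angular":[0,0,0],"xyz":[-4,0,0],"claw":0}
    - {"angular":[0,0,0],"xyz":[-4,0,0],"claw":0}
    - {"angular":[0,0,0],"xyz":[-4,0,0],"claw":0}
    - {"angular":[0,0,0],"xyz":[-2.2,0,0],"claw":0}
    - {"angular":[0,0,0],"xyz":[0,0,0],"claw":0}
    - {"angular":[0,0,0],"xyz":[0,0,0],"claw":0}

```text
t: 8.05
eef_pos: [0.4819, 0.1835, 0.2862]
ee_rot: [3.139, -0.002, -1.595]
force: [-1.2, 0.3, -0.2]
width: 0.0002
gripper_force: 0.0
```

Emit:
servo_tool:
  targets:
    - {"angular":[0,0,0],"xyz":[0,0,3],"claw":0}
    - {"angular":[0,0,0],"xyz":[0,0,3],"claw":0}
    - {"angular":[0,0,0],"xyz":[0,0,2.6],"claw":0}
    - {"angular":[0,0,0],"xyz":[0,0,0],"claw":0}
    - {"angular":[0,0,0],"xyz":[1,0,0],"claw":0}
    - {"angular":[0,0,0],"xyz":[1,0,0],"claw":0}
    - {"angular":[0,0,0],"xyz":[1,0,0],"claw":0}
    - {"angular":[0,0,0],"xyz":[1,0,0],"claw":0}
    - {"angular":[0,0,0],"xyz":[1,0,0],"claw":0}
    - {"angular":[0,0,0],"xyz":[1,0,0],"claw":0}
    - {"angular":[0,0,0],"xyz":[0,0,0],"claw":0}

```text
t: 9.15
eef_pos: [0.4807, 0.1215, 0.2018]
ee_rot: [3.141, -0.0, -1.598]
force: [-0.2, -0.4, 0.1]
width: 0.0005
gripper_force: 0.0
```

Emit:
servo_tool:
  targets:
    - {"angular":[0,0,0],"xyz":[1.15,0,0],"claw":0}
    - {"angular":[0,0,0],"xyz":[1.15,0,0.05],"claw":0}
    - {"angular":[0,0,0],"xyz":[1.15,0,0.1],"claw":0}
    - {"angular":[0,0,0],"xyz":[1.2,0,0.2],"claw":0}
    - {"angular":[0,0,0],"xyz":[1.2,0,0.3],"claw":0}
    - {"angular":[0,0,0],"xyz":[1.2,0,0.45],"claw":0}
    - {"angular":[0,0,0],"xyz":[1.1,0,0.55],"claw":0}
    - {"angular":[0,0,0],"xyz":[1.05,0,0.65],"claw":0}
    - {"angular":[0,0,0],"xyz":[1,0,0.7],"claw":0}
    - {"angular":[0,0,0],"xyz":[0,0,0],"claw":0}

```text
t: 10.15
eef_pos: [0.4774, 0.0195, 0.1704]
ee_rot: [3.139, -0.001, -1.598]
force: [0.8, -0.2, -0.5]
width: 0.0003
gripper_force: 0.0
```

Emit:
servo_tool:
  targets:
    - {"angular":[0,0,0],"xyz":[0.9,0,0.8],"claw":0}
    - {"angular":[0,0,0],"xyz":[0.87,0,0.87],"claw":0}
    - {"angular":[0,0,0],"xyz":[0.8,0,0.9],"claw":0}
    - {"angular":[0,0,0],"xyz":[0.7,0,1],"claw":0}
    - {"angular":[0,0,0],"xyz":[0.6,0,1.1],"claw":0}
    - {"angular":[0,0,0],"xyz":[0.5,0,1.1],"claw":0}
    - {"angular":[0,0,0],"xyz":[0,0,0],"claw":0}

```text
t: 10.85
eef_pos: [0.4759, -0.0235, 0.112]
ee_rot: [3.138, -0.001, -1.598]
force: [0.4, -0.4, 0.4]
width: 0.0004
gripper_force: 0.0
```

```bash
python3 - <<'E'
from h import *
f=grab('scene')
cv2.imwrite('pics/s3.png',cv2.convertScaleAbs(cv2.resize(f['color'][75:235,290:430],None,fx=3,fy=3,interpolation=cv2.INTER_CUBIC),alpha=1.8))
E
```

```text
(no output)
```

View pics/s3.png

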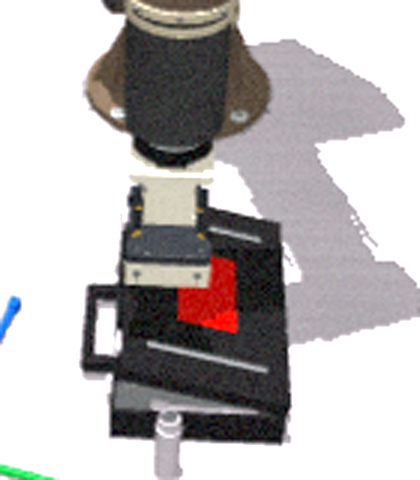

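The lid is now about 15° from shut, under the fingers (red label at crop 180–240, 260–330), and the case hasn't moved. I'll finish the closing push.

Emit:
servo_tool:
  targets:
    - {"angular":[0,0,0],"xyz":[0.4,0,0.9],"claw":0}
    - {"angular":[0,0,0],"xyz":[0.3,0,0.9],"claw":0}
    - {"angular":[0,0,0],"xyz":[0.2,0,0.8],"claw":0}
    - {"angular":[0,0,0],"xyz":[0,0,0.5],"claw":0}
    - {"angular":[0,0,0],"xyz":[0,0,0.3],"claw":0}
    - {"angular":[0,0,0],"xyz":[0,0,0.1],"claw":0}
    - {"angular":[0,0,0],"xyz":[0,0,0],"claw":0}
    - {"angular":[0,0,0],"xyz":[0,0,0],"claw":0}

```text
t: 11.7
eef_pos: [0.4771, -0.0315, 0.0792]
ee_rot: [-3.141, 0.0, -1.597]
force: [-1.0, 0.0, 0.1]
width: 0.0003
gripper_force: 0.0
```

Emit:
servo_tool:
  targets:
    - {"angular":[0,0,0],"xyz":[0,0,0.1],"claw":0}
    - {"angular":[0,0,0],"xyz":[0,0,0.1],"claw":0}
    - {"angular":[0,0,0],"xyz":[0,0,0.1],"claw":0}
    - {"angular":[0,0,0],"xyz":[0,0,0],"claw":0}
    - {"angular":[0,0,0],"xyz":[0,0,0],"claw":0}
    - {"angular":[0,0,0],"xyz":[0,0,0],"claw":0}

```text
t: 12.3
eef_pos: [0.4774, -0.0315, 0.0779]
ee_rot: [-3.14, -0.0, -1.596]
force: [-7.9, 2.0, 22.1]
width: 0.0004
gripper_force: 11.3
```

Firm contact at tip z = 55.9 mm, so the lid is shut (its outer face should sit at 56 mm). Now retracting.

Emit:
servo_tool:
  targets:
    - {"angular":[0,0,0],"xyz":[0,0,-0.5],"claw":0}
    - {"angular":[0,0,0],"xyz":[0,0,-1.5],"claw":0}
    - {"angular":[0,0,0],"xyz":[0,0,-4],"claw":0}
    - {"angular":[0,0,0],"xyz":[0,0,-4],"claw":0}
    - {"angular":[0,0,0],"xyz":[3,0,-4],"claw":0}
    - {"angular":[0,0,0],"xyz":[4,0,-4],"claw":0}
    - {"angular":[0,0,0],"xyz":[4,0,0],"claw":0}
    - {"angular":[0,0,0],"xyz":[0,0,0],"claw":0}
    - {"angular":[0,0,0],"xyz":[0,0,0],"claw":0}

```text
t: 13.2
eef_pos: [0.4739, -0.1376, 0.2513]
ee_rot: [3.142, 0.0, -1.599]
force: [-0.1, -0.5, -0.4]
width: 0.0001
gripper_force: 0.0
```

```bash
python3 - <<'E'
from h import *
f=grab('scene','s4.png')
cv2.imwrite('pics/s4c.png',cv2.convertScaleAbs(cv2.resize(f['color'][75:235,290:430],None,fx=3,fy=3,interpolation=cv2.INTER_CUBIC),alpha=1.8))
E
```

```text
(no output)
```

View pics/s4c.png

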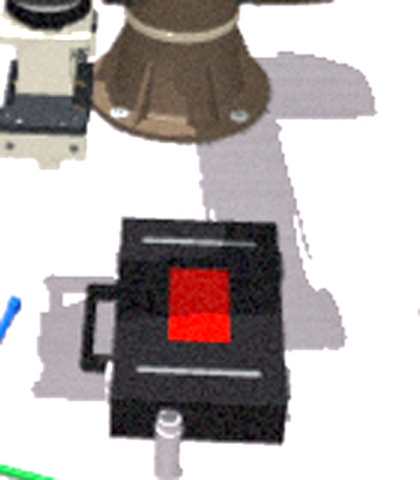

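The lid is flat and shut (crop 110–285, 220–440), the plug socket stands undisturbed, and the gripper is clear.

```bash
python3 -c "
from station import order
print(order.job_done())"
```

```text
the job is handed in; nothing more can be done
None
```

The rack is folded flat, the lid is shut over it, and the job is handed in at about 13 s of the 51 s allowed; the hand-in returned no verdict, but the last picture shows the case closed and in place.

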